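Put the drill holders away in their pockets

ROBOT

A 6-joint arm with a two-finger parallel gripper is mounted at the origin on the work surface. World frame = base frame: x ahead of the robot, y to its left, z up, the work surface at z = 0. Lengths are in m, angles in rad, forces in N, time in s.
With the tool pointing down it reaches from about 0.25 to 0.775 m from the base axis. Payload 4 kg.
Tool frame: the origin (TCP) lies at the very end of the fingers, on their centre line; the grasp point (between the pads) lies 19 mm behind it (bot.grasp_offset is the distance from the TCP to the grasp point, in m); z points along the fingers, y is the line along which they close (so a half turn about z gives the same grasp; the last joint's range is limited). The gripper opens to 94 mm and grips with 3 to 60 N. Pads are 16 mm wide; open, the fingers measure 119 mm over their backs; the gripper's body (75 mm by 177 mm) begins 78 mm behind the grasp point.
Start: joints at [1.173, 0.087, 1.371, -0, 1.684, -0.103], TCP at [0.16, 0.526, 0.206] pointing down, gripper open.
Joint ranges: [-3.1, 3.1], [-0.76, 2.03], [0.27, 2.55], [-1.08, 4.22], [0.17, 2.65], [-2.57, 2.57]. Speed limits (rad/s): [2.79, 2.79, 3.14, 3.14, 3.14, 3.14].

INTERFACE

Orientations are given as a unit quaternion [w, x, y, z].
In Python, from station import readout, cams, hand_in, search_frame, outline_of, landmark_of, bot gives the robot as it stands.
- The arm moves only by the tool step_arm, never from a script. Its argument "series" is a list that holds one entry, the list of rows, each a list of 7 numbers: the opening in per cent of the stroke, from 0 (shut) to 100 (fully open), then the shift along the tool's x, y, z in units of 0.75 m (1.0 is 0.75 m), then the turn, a rotation vector about the tool's x, y, z in units of 360 degrees (1.0 is 360 degrees). In form: [[[fingers, x, y, z, ax, ay, az], ...]]. A call has 1 to 8 rows; each row shifts and turns the commanded pose from where the row before left it, along the tool's axes as they then stand; what a row does not reach is not made up. A row lasts 1/12 s, in which the tool goes at most 41.7 mm and 7.16 degrees, less where a joint would pass 70% of its speed; a pose out of reach is approached as far as the arm can. A call with a number of a shift or a turn outside -1 to 1 is refused whole. A call with a gripper value outside its range is refused whole. The fingers move at their own pace and stop on an object; "force" is the grip in N (left out, the last holds). Time passes only in rows, so rows that do not move let the fingers close. It gives the time, the measured TCP pose, the force, the opening and the grip force at its end, in the units of the state.
- readout.get_state(): the state, without advancing time (a new reading comes with each control period).
- cams.grab_frame(name): name is "scene" or "top" or "wrist"; returns a dict with "pixels" (400x640x3 uint8, red, green, blue), "fx", "fy", "cx", "cy" (pixels), "rvec" (rotation vector, rad) and "tvec" (3), from world to camera coordinates, as OpenCV has them. Camera axes: x right, y down, z forward; pixel columns grow to the right and rows downward; lengths in m; the calibration is good to about 2 mm. A picture is of the moment at which its call begins. There is no depth.
- hand_in(): hands the job in; it is judged then, once.
Trained networks look in the newest picture that a camera, given by its name, has taken for a name from the list of things; names that differ only in an ending like _2 or _b are one class to them, and where a whole thing is asked for, a point or a joint stands for the part that bears it (a point fixed in the world has none). Each returns a list of dicts, best first, with "score" (0 to 1); they miss things now and then, are a little off and sometimes report something else, mostly with a low value. They report only what shows in the picture. A call takes as long as a camera call. They do not tell look-alikes from the thing itself.
- search_frame(camera, query): "xyz" ([x, y, z] in m, in the coordinates of the camera as it stood for that picture, good to about 4 mm: the middle of the surface that is visible of it).
- outline_of(camera, query): "region" (400x640 bool, what is visible of it).
- landmark_of(camera, query): "xyz" ([x, y, z] in m, in the coordinates of the camera as it stood for that picture, good to about 4 mm: a listed point, or the origin of a listed thing).
The state is a dict: "clock": time; "joints": joint angles; "dq": joint speeds; "effort": joint torques, N m; "tool_pos": TCP position; "tool_rot": TCP orientation; "contact_force": force on the tool from outside, world axes, zero at the start; "ft_torque": the same for the moment, N m; "grip_width": finger opening in m; "grip_force": force on a finger pad.
Only numpy, scipy, OpenCV 4.12 (cv2) and the standard library are available. Lean on these libraries where they do the work, as an engineer would, in place of code of your own. Each camera call takes 0.05 s, during which the arm holds its last target. There are 200 camera calls.

TASK

Of the tools standing on the bench, pick out the three drill holders and put each one upright, shank down, into the red pocket block of its own size (small in small, medium in medium, large in large) until its flange sits flat on the block. Lower each one in rather than dropping it, knock nothing over, and leave the two milling cutters standing where they are.

Things in the scene. Friction and masses are not known exactly. Their poses are not given: they have to be found in the camera images.
- drill_small_nose (a point): small drill holder, loose, steel, upright, 0.28 kg, 100 mm tall. From the foot up: bright shank 28 mm across, 20 long, lowest 11 mm tapering to a 20 mm foot; bright flange 40 across, 16 thick; dark round nose 26 across, 38 long; brass-coloured drill bit 8 across, 26 long. Point: on the axis in the nose, 62 mm above the foot, 12 below the nose's top: grip here, from any side. z up the axis
- drill_medium_nose (a point): medium drill holder, loose, steel, upright, 0.48 kg, 107 mm tall. From the foot up: bright shank 37 mm across, 25 long, lowest 11 mm tapering to a 28 mm foot; bright flange 50 across, 18 thick; dark round nose 32 across, 38 long; brass-coloured drill bit 12 across, 26 long. Point: on the axis in the nose, 69 mm above the foot, 12 below the nose's top: grip here, from any side. z up the axis
- drill_large_nose (a point): large drill holder, loose, steel, upright, 0.78 kg, 116 mm tall. From the foot up: bright shank 47 mm across, 32 long, lowest 11 mm tapering to a 36 mm foot; bright flange 63 across, 20 thick; dark round nose 40 across, 38 long; brass-coloured drill bit 16 across, 26 long. Point: on the axis in the nose, 78 mm above the foot, 12 below the nose's top: grip here, from any side. z up the axis
- pocket_small_mouth (a point): small pocket: fixed red plastic block 60 x 60 x 28 mm with a round through hole 34 mm across. It takes the small drill holder: shank in the hole, flange resting on the top face, its nose point then 42 mm above this point. Point: centre of the hole's mouth, level with the top face, 28 mm above the bench; z up, x and y along the sides
- pocket_medium_mouth (a point): medium pocket: fixed red plastic block 70 x 70 x 34 mm with a round through hole 43 mm across. It takes the medium drill holder: shank in the hole, flange resting on the top face, its nose point then 44 mm above this point. Point: centre of the hole's mouth, level with the top face, 34 mm above the bench; z up, x and y along the sides
- pocket_large_mouth (a point): large pocket: fixed red plastic block 80 x 80 x 40 mm with a round through hole 54 mm across. It takes the large drill holder: shank in the hole, flange resting on the top face, its nose point then 46 mm above this point. Point: centre of the hole's mouth, level with the top face, 40 mm above the bench; z up, x and y along the sides
- mill_medium_mid (a point): smaller milling cutter, loose, upright: shank and flange like the medium drill holder's, but topped by a broad flat dark head 54 mm across with six small brass-coloured inserts round its rim, no drill bit; 83 mm tall. Point: on the axis, half-way up (41.5 mm above the foot); z up
- mill_large_mid (a point): larger milling cutter, loose, upright: shank and flange like the large drill holder's, but topped by a broad flat dark head 68 mm across with six small brass-coloured inserts round its rim, no drill bit; 92 mm tall. Point: on the axis, half-way up (46 mm above the foot); z up
Not all that is in view belongs to the job. Leave any green look-alike of the part that bears drill_medium_nose alone.

How it is judged:
At the end, for the whole second after the job is handed in: Each drill holder stands in the pocket of its own size: axis within 8 mm of the hole's centre, flange within 4 mm of the seated height, upright within 0.1 rad, at rest; both milling cutters stand upright (0.1 rad) within 20 mm of where they began (horizontal distance between drill_small_nose and pocket_small_mouth below 0.008 m and z of drill_small_nose in the frame of pocket_small_mouth between 0.038 and 0.046 m and angle between each of drill_small_nose, drill_medium_nose, drill_large_nose, mill_medium_mid, mill_large_mid's own z axis and vertical below 0.1 rad and linear speed of each of drill_small, drill_medium, drill_large below 0.02 m/s and angular speed of each of drill_small, drill_medium, drill_large below 0.2 rad/s and horizontal distance between drill_medium_nose and pocket_medium_mouth below 0.008 m and z of drill_medium_nose in the frame of pocket_medium_mouth between 0.04 and 0.048 m and horizontal distance between drill_large_nose and pocket_large_mouth below 0.008 m and z of drill_large_nose in the frame of pocket_large_mouth between 0.042 and 0.05 m and distance of each of mill_medium_mid, mill_large_mid from where it was at the start of the episode below 0.02 m); the robot touches nothing.
It fails at once if a drill holder is tipped over (angle between any of drill_small_nose, drill_medium_nose, drill_large_nose's own z axis and vertical above 0.8 rad).
It fails at once if a drill holder is dropped into its pocket (it arrives faster than 0.5 m/s) ((horizontal distance between drill_small_nose and pocket_small_mouth below 0.012 m and z of drill_small_nose in the frame of pocket_small_mouth below 0.057 m and linear speed of drill_small above 0.5 m/s) or (horizontal distance between drill_medium_nose and pocket_medium_mouth below 0.012 m and z of drill_medium_nose in the frame of pocket_medium_mouth below 0.059 m and linear speed of drill_medium above 0.5 m/s) or (horizontal distance between drill_large_nose and pocket_large_mouth below 0.012 m and z of drill_large_nose in the frame of pocket_large_mouth below 0.061 m and linear speed of drill_large above 0.5 m/s)).
It fails at once if a milling cutter is pushed away or tipped (more than 20 mm or 0.3 rad) ((distance of mill_medium_mid from where it was at the start of the episode above 0.02 m or angle between mill_medium_mid's own z axis and vertical above 0.3 rad) or (distance of mill_large_mid from where it was at the start of the episode above 0.02 m or angle between mill_large_mid's own z axis and vertical above 0.3 rad)).
It also fails if it takes over 109 s, if anything falls off the work surface, if the arm or the gripper's body presses on something with over 40 N, if the wrist force passes 120 N, or if a joint passes its speed limit or range.

## Working session

There is one attempt and no reset: what is moved stays moved. The work goes in short steps, Python scripts to look and compute and a tool call to move; the robot and the scene stay as the last step left them, time stands still between calls to the robot, and variables do not carry over. Pictures are saved under pics/ and viewed, at most 14 in all, crops included, and the job is handed in when it is done.

Besides the shell and the picture viewer there is one more tool, called after "Request:" as a command line: name --argument value ..., lists and objects as JSON in quotes. step_arm: Moves the arm, as the interface text tells. Shifts and turns lie within -1 to 1; 1 stands for 0.75 m of shift or 360 degrees of turn. Its arguments: {"type":"object","properties":{"series":{"type":"array","items":{"type":"array","items":{"type":"array","items":{"type":"number"}}}},"force":{"type":"number"}},"required":["series"]}

```bash
mkdir -p pics; cat > h.py <<'E'
import numpy as np, cv2
from station import readout, cams, search_frame, outline_of, landmark_of, bot
def w(f,p):
    R=cv2.Rodrigues(np.array(f["rvec"],float))[0]; return R.T@(np.array(p)-np.array(f["tvec"]).ravel())
N=["drill_small_nose","drill_medium_nose","drill_large_nose","pocket_small_mouth","pocket_medium_mouth","pocket_large_mouth","mill_medium_mid","mill_large_mid"]
def grab(c,fn=None):
    f=cams.grab_frame(c)
    if fn: cv2.imwrite("pics/"+fn,np.ascontiguousarray(f["pixels"][:,:,::-1]))
    return f
def ray(f,u,v):
    R=cv2.Rodrigues(np.array(f["rvec"],float))[0]
    d=R.T@np.array([(u-f["cx"])/f["fx"],(v-f["cy"])/f["fy"],1]); o=-R.T@np.array(f["tvec"]).ravel(); return o,d/np.linalg.norm(d)
def proj(f,p):
    K=np.array([[f["fx"],0,f["cx"]],[0,f["fy"],f["cy"]],[0,0,1]]);return cv2.projectPoints(np.array([p],float),np.array(f["rvec"],float),np.array(f["tvec"],float),K,None)[0].ravel()
E
python3 - <<'E'
from h import *
print(readout.get_state())
for c in ["scene","top"]:
    f=grab(c,c+"0.png"); print(c,"cam at",ray(f,0,0)[0].round(3))
    for n in N:
        print(n,[(round(r["score"],2),w(f,r["xyz"]).round(4).tolist(),proj(f,w(f,r["xyz"])).round().tolist()) for r in landmark_of(c,n)[:4]])
E
```

```text
{'clock': 0.0, 'joints': array([ 1.17289355e+00,  8.79451290e-02,  1.37225090e+00, -3.77586960e-05,
        1.68361087e+00, -1.03027534e-01]), 'dq': array([ 0.00079029, -0.00012999,  0.00129089, -0.00061281,  0.00092739,
        0.00079645]), 'effort': array([-1.06470001e-03, -3.40167832e+01, -3.02433085e+01,  7.18587893e-02,
        3.29359935e-02, -2.05075075e-04]), 'tool_pos': array([0.15960313, 0.52575108, 0.20431129]), 'tool_rot': array([-2.56229681e-04,  1.46906030e-01,  9.89149833e-01, -1.07722937e-03]), 'contact_force': array([-0.59661839, -0.24604445, -0.36017584]), 'ft_torque': array([-0.01547373,  0.00704071,  0.03132284]), 'grip_force': 0.0, 'grip_width': 0.09402427830810592}
scene cam at [ 0.869 -0.552  0.685]
drill_small_nose [(0.55, [0.583, -0.3075, 0.0629], [266.0, 311.0])]
drill_medium_nose [(0.92, [0.4505, -0.2891, 0.0671], [223.0, 269.0]), (0.6, [0.3648, -0.346, 0.0705], [174.0, 267.0]), (0.6, [0.4396, -0.193, 0.0692], [251.0, 238.0])]
drill_large_nose [(0.86, [0.4265, 0.0913, 0.0801], [319.0, 169.0])]
pocket_small_mouth [(0.55, [0.4525, 0.3183, 0.0278], [367.0, 15
[... 515 characters left out ...]
465.0, 149.0])]
drill_medium_nose [(0.79, [0.3656, -0.3474, 0.066], [493.0, 256.0]), (0.7, [0.4377, -0.1906, 0.0712], [412.0, 222.0]), (0.61, [0.4542, -0.2864, 0.0704], [459.0, 213.0])]
drill_large_nose [(0.62, [0.4303, 0.0878, 0.0794], [275.0, 228.0])]
pocket_small_mouth [(0.79, [0.4565, 0.3141, 0.0292], [173.0, 220.0])]
pocket_medium_mouth [(0.93, [0.6099, 0.0733, 0.0355], [284.0, 148.0])]
pocket_large_mouth [(0.74, [0.4541, 0.3162, 0.0288], [173.0, 221.0]), (0.67, [0.5955, 0.2803, 0.0415], [189.0, 156.0]), (0.55, [0.4554, -0.0974, 0.0452], [365.0, 216.0])]
mill_medium_mid [(0.58, [0.5961, -0.0972, 0.0394], [362.0, 151.0])]
mill_large_mid [(0.96, [0.4562, -0.0945, 0.0454], [363.0, 215.0])]
```

View pics/scene0.png

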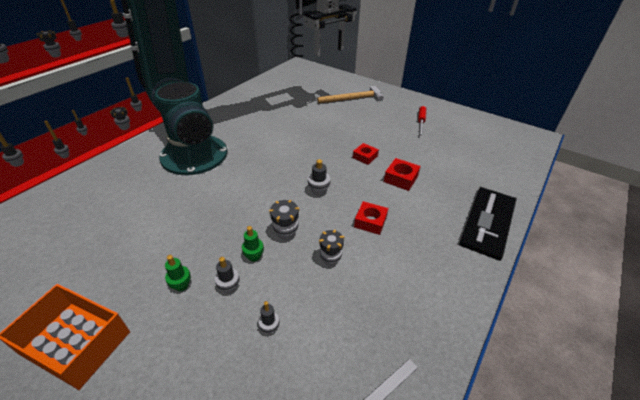

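View pics/top0.png

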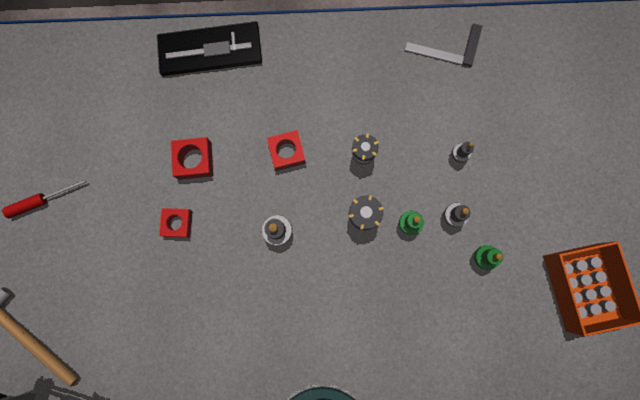

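The pictures show three red pockets, with the large drill at scene px (319,175). The real (grey) medium drill is at (223,272), with green look-alikes at (174,270) and (251,240). The small drill is at (266,318) and the mills at (285,215) and (331,243). The network positions agree with both views. Next I move over the pockets and refine with the wrist camera.

Request:
step_arm --series '[[[100, -0.039, -0.0236, -0.012, 0, 0, 0], [100, -0.039, -0.0236, -0.012, 0, 0, 0], [100, -0.039, -0.0236, -0.012, 0, 0, 0], [100, -0.039, -0.0236, -0.012, 0, 0, 0], [100, -0.039, -0.0236, -0.012, 0, 0, 0], [100, -0.039, -0.0236, -0.012, 0, 0, 0], [100, -0.039, -0.0236, -0.012, 0, 0, 0]]]'

```text
clock: 1.48
tool_pos: [0.3205, 0.3469, 0.2692]
tool_rot: [0.0, 0.147, 0.989, 0.0]
contact_force: [0.7, -0.2, -0.3]
grip_width: 0.0941
grip_force: 0.0
```

Request:
step_arm --series '[[[100, -0.039, -0.0236, -0.012, 0, 0, 0], [100, -0.039, -0.0236, -0.012, 0, 0, 0], [100, -0.039, -0.0236, -0.012, 0, 0, 0], [100, -0.039, -0.0236, -0.012, 0, 0, 0], [100, -0.039, -0.0236, -0.012, 0, 0, 0], [100, -0.039, -0.0236, -0.012, 0, 0, 0], [100, -0.039, -0.0236, -0.012, 0, 0, 0], [100, 0, 0, 0, 0, 0, 0]]]'

```text
clock: 2.15
tool_pos: [0.4833, 0.166, 0.3323]
tool_rot: [0.002, 0.15, 0.989, -0.001]
contact_force: [-0.2, 0.3, -0.4]
grip_width: 0.0942
grip_force: 0.0
```

```bash
cat >> h.py <<'E'
def look(fn=None,names=N,c="wrist"):
    f=grab(c,fn); s=readout.get_state(); print("tcp",s["tool_pos"].round(4),"cam",ray(f,0,0)[0].round(3),"t",s["clock"])
    for n in names:
        for r in landmark_of(c,n)[:3]: print(n,round(r["score"],2),w(f,r["xyz"]).round(4).tolist(),proj(f,w(f,r["xyz"])).round().tolist())
    return f
E
python3 -c "
from h import *
look('w1.png')"
```

```text
tcp [0.4815 0.1681 0.3317] cam [0.416 0.187 0.511] t 2.2
drill_medium_nose 0.91 [0.4538, -0.291, 0.0678] [17.0, 242.0]
drill_medium_nose 0.89 [0.4421, -0.1964, 0.0665] [72.0, 216.0]
drill_large_nose 0.72 [0.4284, 0.0887, 0.0766] [252.0, 149.0]
pocket_medium_mouth 0.78 [0.6083, 0.0639, 0.0345] [281.0, 259.0]
pocket_large_mouth 0.82 [0.5908, 0.2814, 0.0415] [412.0, 211.0]
mill_medium_mid 0.59 [0.5932, -0.0999, 0.0443] [181.0, 281.0]
mill_large_mid 0.85 [0.457, -0.0994, 0.0435] [146.0, 202.0]
```

```bash
cat >> h.py <<'E'
from scipy.optimize import minimize
def cyl(r0,r1,z0,z1):
    a=np.linspace(0,2*np.pi,32,endpoint=False)
    return np.array([[r*np.cos(t),r*np.sin(t),z] for r,z in((r0,z0),(r1,z1)) for t in a])
def drill(foot,sh,fl,no,bi,ls,tf):
    return [cyl(foot,sh,0,.011),cyl(sh,sh,.011,ls),cyl(fl,fl,ls,ls+tf),cyl(no,no,ls+tf,ls+tf+.038),cyl(bi,bi,ls+tf+.038,ls+tf+.064)]
D={"drill_small_nose":drill(.01,.014,.02,.013,.004,.02,.016),"drill_medium_nose":drill(.014,.0185,.025,.016,.006,.025,.018),"drill_large_nose":drill(.018,.0235,.0315,.02,.008,.032,.02)}
def box(a,h): return [np.array([[x,y,z] for x in(-a,a) for y in(-a,a) for z in(0,h)])]
D.update({"pocket_small_mouth":box(.03,.028),"pocket_medium_mouth":box(.035,.034),"pocket_large_mouth":box(.04,.04)})
S=4
def sil(f,parts,p):
    R=cv2.Rodrigues(np.array([0,0,p[3]],float))[0]; K=np.array([[f["fx"],0,f["cx"]],[0,f["fy"],f["cy"]],[0,0,1]])
    m=np.zeros((400*S,640*S),np.uint8)
    for q in parts:
        u=cv2.projectPoints(q@R.T+p[:3],np.array(f["rvec"],float),np.array(f["tvec"],float),K,None)[0]
        cv2.fillConvexPoly(m,cv2.convexHull(np.round((u+.5)*S).astype(np.int32)),1)
    return m
def mask(c,f,n,xyz):
    u=proj(f,xyz); best=None
    if n[0]=="p":
        px=f["pixels"].astype(int); m=((px[...,0]>90)&(px[...,1]<.4*px[...,0])&(px[...,2]<.4*px[...,0])).astype(np.uint8)
        k,l=cv2.connectedComponents(m)[:2]; y,x=np.nonzero(m); i=np.argmin((x-u[0])**2+(y-u[1])**2); m=(l==l[y[i],x[i]]).astype(np.uint8)
        o=np.zeros_like(m); cv2.fillConvexPoly(o,cv2.convexHull(np.argwhere(m)[:,::-1].astype(np.int32)),1); return o
    ok=[r["region"].astype(np.uint8) for r in outline_of(c,n)]
    ok=[m for m in ok if np.hypot(*(np.argwhere(m).mean(0)[::-1]-u))<25]
    return ok[0] if ok else None
def fit(n,views,x0):  # views: list of (cam,frame,mask)
    p0=np.array([x0[0],x0[1],0,0.]); M=[(f,cv2.resize(m,None,fx=S,fy=S,interpolation=cv2.INTER_NEAREST)) for c,f,m in views]
    def cost(q,M=M,z=None):
        p=[q[0],q[1],q[2] if len(q)>2 and len(M)>1 else 0,q[3] if len(q)>3 else 0]; e=0
        for f,m in M:
            s=sil(f,D[n],p); e+=1-(s&m).sum()/(s|m).sum()
        return e/len(M)
    best=None
    for yaw in ([0.,.4,-.4] if n[0]=="p" else [0.]):
        q0=np.array([*x0[:2],0.]+([yaw] if n[0]=="p" else [])); sx=np.vstack([q0]+[q0+d for d in np.diag([.006,.006,.004,.15])[:len(q0),:len(q0)]])
        r=minimize(cost,q0,method="Nelder-Mead",options=dict(initial_simplex=sx,xatol=1e-4,fatol=1e-4,maxfev=150))
        if best is None or r.fun<best.fun: best=r
    print(n,[v[0] for v in views],best.x.round(4),"1-IoU",round(best.fun,3)); return best.x
E
cat > m.py <<'E'
from h import *
import sys
G={"drill_small_nose":(.587,-.308,.062),"drill_medium_nose":(.452,-.289,.068),"drill_large_nose":(.428,.09,.078),"pocket_small_mouth":(.4545,.316,.028),"pocket_medium_mouth":(.606,.071,.035),"pocket_large_mouth":(.5935,.280,.042)}
cs=["top","scene"]+sys.argv[2:]; ns=[n for n in G if sys.argv[1]=="all" or n in sys.argv[1]]
F={}; V={n:[] for n in ns}
for c in cs:
    f=grab(c)
    for n in ns:
        u=proj(f,G[n])
        if not(30<u[0]<610 and 30<u[1]<370): continue
        m=mask(c,f,n,G[n])
        if m is not None and m.sum()>50: V[n].append((c,f,m))
for n in ns:
    if V[n]: fit(n,V[n],G[n])
    for v in V[n]: fit(n,[v],G[n])
E
time python3 m.py all wrist
```

```text
drill_small_nose ['top', 'scene'] [ 0.5891 -0.3091  0.0028] 1-IoU 0.091
drill_small_nose ['top'] [ 0.5905 -0.3095  0.    ] 1-IoU 0.062
drill_small_nose ['scene'] [ 0.5867 -0.3086  0.0022] 1-IoU 0.063
drill_medium_nose ['top', 'scene'] [ 0.4546 -0.2889  0.0031] 1-IoU 0.098
drill_medium_nose ['top'] [ 0.4555 -0.2876 -0.0014] 1-IoU 0.106
drill_medium_nose ['scene'] [ 0.4519 -0.2877  0.0009] 1-IoU 0.06
drill_large_nose ['top', 'scene', 'wrist'] [0.4278 0.0883 0.0027] 1-IoU 0.069
drill_large_nose ['top'] [0.429  0.0896 0.0016] 1-IoU 0.055
drill_large_nose ['scene'] [0.426  0.0901 0.0031] 1-IoU 0.074
drill_large_nose ['wrist'] [0.4275 0.0872 0.0007] 1-IoU 0.032
pocket_small_mouth ['top', 'scene', 'wrist'] [ 0.45    0.3145  0.0023 -0.0447] 1-IoU 0.479
pocket_small_mouth ['top'] [0.4545 0.316  0.     0.    ] 1-IoU 1.0
pocket_small_mouth ['scene'] [0.4452 0.329  0.0058 0.0866] 1-IoU 0.33
pocket_small_mouth ['wrist'] [ 0.4504  0.314   0.0072 -0.0653] 1-IoU 0.079
pocket_medium_mouth ['top', 'scene', 'wrist'] [0.6065 0.0694 0.0047 0.2385] 1-IoU 0.194
pocket_medium_mouth ['top'] [0.6117 0.0706 0.0018 0.2399] 1-IoU 0.099
pocket_medium_mouth ['scene'] [ 0.6001  0.0865 -0.0103  0.2603] 1-IoU 0.282
pocket_medium_mouth ['wrist'] [0.6113 0.0665 0.0037 0.1963] 1-IoU 0.139
pocket_large_mouth ['top', 'scene', 'wrist'] [0.5927 0.2789 0.0032 0.1207] 1-IoU 0.479
pocket_large_mouth ['top'] [ 0.6511  0.2623  0.0086 -0.8244] 1-IoU 0.899
pocket_large_mouth ['scene'] [ 0.585   0.3139 -0.0063  0.1744] 1-IoU 0.355
pocket_large_mouth ['wrist'] [0.5982 0.2802 0.001  0.0963] 1-IoU 0.138
real	1m11.072s
user	1m4.034s
sys	0m0.468s
```

View pics/w1.png

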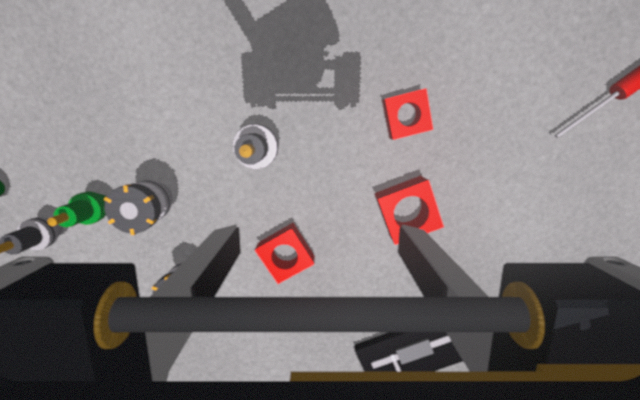

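```bash
sed -i 's/>90)/>45)/' h.py; cat > p.py <<'E'
from h import *
G={"pocket_small_mouth":(.4545,.316,.028),"pocket_medium_mouth":(.608,.069,.035),"pocket_large_mouth":(.5945,.280,.042)}
for n in G: 
    V=[]
    for c,fn in(("top","top0"),("scene","scene0"),("wrist","w1")):
        f=grab(c); f["pixels"]=cv2.imread(f"pics/{fn}.png")[:,:,::-1]
        V.append((c,f,mask(c,f,n,G[n])))
    if "large" in n: V=V[:2]
    fit(n,V,G[n])
    for v in V: fit(n,[v],G[n])
E
python3 p.py
```

```text
pocket_small_mouth ['top', 'scene', 'wrist'] [ 0.4451  0.3216 -0.0036 -0.0432] 1-IoU 0.386
pocket_small_mouth ['top'] [ 0.4599  0.318   0.0041 -0.2462] 1-IoU 0.999
pocket_small_mouth ['scene'] [0.4477 0.3176 0.007  0.026 ] 1-IoU 0.086
pocket_small_mouth ['wrist'] [ 4.447e-01  3.177e-01 -2.000e-04 -5.400e-02] 1-IoU 0.083
pocket_medium_mouth ['top', 'scene', 'wrist'] [0.6065 0.0705 0.0017 0.2596] 1-IoU 0.122
pocket_medium_mouth ['top'] [ 0.6117  0.0707 -0.0051  0.2407] 1-IoU 0.091
pocket_medium_mouth ['scene'] [0.6037 0.0723 0.0019 0.2349] 1-IoU 0.044
pocket_medium_mouth ['wrist'] [0.6052 0.0723 0.0015 0.2573] 1-IoU 0.145
pocket_large_mouth ['top', 'scene'] [0.5934 0.2791 0.0044 0.0951] 1-IoU 0.089
pocket_large_mouth ['top'] [0.5957 0.2818 0.0014 0.0895] 1-IoU 0.08
pocket_large_mouth ['scene'] [ 0.5898  0.2827 -0.0011  0.0917] 1-IoU 0.052
```

The wrist picture shows the large drill at (252,148) and the pockets at (408,112), (409,210) and (285,255), which matches the measurements. Now I move over the large drill.

Request:
step_arm --series '[[[100, 0.0094, -0.0305, 0.03, 0, 0, 0], [100, 0.0094, -0.0305, 0.03, 0, 0, 0], [100, 0.0094, -0.0305, 0.03, 0, 0, 0], [100, 0.0094, -0.0305, 0.03, 0, 0, 0], [100, 0, 0, 0, 0, 0, 0], [100, 0, 0, 0, 0, 0, 0]]]'

```text
clock: 4.1
tool_pos: [0.4248, 0.0903, 0.2399]
tool_rot: [-0.002, 0.148, 0.989, -0.0]
contact_force: [0.4, -0.1, 1.3]
grip_width: 0.0939
grip_force: 0.0
```

```bash
python3 -c "
from h import *
f=look('w2.png',['drill_large_nose','pocket_large_mouth'])
print(readout.get_state()['tool_rot'])
m=mask('wrist',f,'drill_large_nose',(.428,.089,.078))
if m is not None: fit('drill_large_nose',[('wrist',f,m)],(.428,.089))
"
```

```text
tcp [0.4264 0.0909 0.242 ] cam [0.359 0.111 0.419] t 4.15
drill_large_nose 0.77 [0.4284, 0.0867, 0.0785] [317.0, 189.0]
pocket_large_mouth 0.76 [0.5938, 0.2813, 0.0427] [502.0, 262.0]
[2.12077871e-03 1.46564792e-01 9.89198524e-01 7.37401073e-04]
```

Request:
step_arm --series '[[[100, 0.0, -0.0015, 0.035, 0, 0, 0], [100, 0, 0, 0.035, 0, 0, 0], [100, 0, 0, 0.035, 0, 0, 0], [100, 0, 0, 0.035, 0, 0, 0], [100, 0, 0, 0.035, 0, 0, 0], [100, 0, 0, 0.035, 0, 0, 0], [100, 0, 0, 0.035, 0, 0, 0], [100, 0, 0, 0, 0, 0, 0]]]' --force 45

```text
clock: 4.97
tool_pos: [0.4233, 0.0902, 0.0538]
tool_rot: [-0.004, 0.146, 0.989, -0.001]
contact_force: [-1.4, -0.1, -0.3]
grip_width: 0.0939
grip_force: 0.0
```

Request:
step_arm --series '[[[30, 0, 0, 0, 0, 0, 0], [30, 0, 0, 0, 0, 0, 0], [30, 0, 0, 0, 0, 0, 0], [30, 0, 0, 0, 0, 0, 0], [30, 0, 0, 0, 0, 0, 0], [30, 0, 0, 0, 0, 0, 0], [30, 0, 0, 0, 0, 0, 0], [30, 0, 0, 0, 0, 0, 0]]]' --force 45

```text
clock: 5.63
tool_pos: [0.4259, 0.0898, 0.058]
tool_rot: [0.0, 0.147, 0.989, 0.0]
contact_force: [-0.9, -0.2, 0.7]
grip_width: 0.0435
grip_force: 0.0
```

Request:
step_arm --series '[[[30, 0, 0, 0, 0, 0, 0], [30, 0, 0, 0, 0, 0, 0], [30, 0, 0, 0, 0, 0, 0], [30, 0, 0, -0.02, 0, 0, 0], [30, 0, 0, -0.025, 0, 0, 0], [30, 0, 0, -0.035, 0, 0, 0], [30, 0, 0, -0.04, 0, 0, 0], [30, 0, 0, 0, 0, 0, 0]]]' --force 45

```text
clock: 6.3
tool_pos: [0.4284, 0.0904, 0.1518]
tool_rot: [0.004, 0.147, 0.989, 0.001]
contact_force: [1.5, 0.5, -5.4]
grip_width: 0.0394
grip_force: 44.9
```

Request:
step_arm --series '[[[30, -0.0174, 0.0387, 0, 0, 0, 0], [30, -0.0174, 0.0387, 0, 0, 0, 0], [30, -0.0174, 0.0387, 0, 0, 0, 0], [30, -0.0174, 0.0387, 0, 0, 0, 0], [30, -0.0174, 0.0387, 0, 0, 0, 0], [30, -0.0174, 0.0387, 0, 0, 0, 0], [30, -0.0174, 0.0387, 0, 0, 0, 0], [30, -0.0174, 0.0387, 0, 0, 0, 0]]]'

```text
clock: 6.97
tool_pos: [0.5923, 0.2827, 0.1424]
tool_rot: [-0.003, 0.147, 0.989, -0.001]
contact_force: [-0.4, -0.1, -7.2]
grip_width: 0.0396
grip_force: 44.9
```

Request:
step_arm --series '[[[30, 0, 0, 0, 0, 0, 0], [30, 0, 0, 0, 0, 0, 0]]]'

```text
clock: 7.13
tool_pos: [0.5917, 0.2824, 0.1413]
tool_rot: [-0.004, 0.146, 0.989, -0.002]
contact_force: [-0.7, -0.1, -8.1]
grip_width: 0.0389
grip_force: 45.0
```

```bash
cat > cmp.py <<'E'
from h import *
import sys
sz=sys.argv[1]
for c in ["wrist","scene"]:
    look(c+sz+"_c.png",[f"drill_{sz}_nose",f"pocket_{sz}_mouth"],c)
a,b=[cv2.imread(f"pics/{c}{sz}_c.png") for c in("wrist","scene")]
f=grab("scene"); u,v=map(int,proj(f,readout.get_state()["tool_pos"])); u=min(max(u,70),570); v=min(max(v,70),330)
cv2.imwrite(f"pics/pair_{sz}.png",np.hstack([a[100:400,160:480],cv2.resize(b[v-70:v+70,u-70:u+70],(300,300),interpolation=cv2.INTER_CUBIC)]))
E
python3 cmp.py large
```

```text
tcp [0.5914 0.2814 0.1425] cam [0.527 0.303 0.321] t 7.1833
drill_large_nose 0.73 [0.5956, 0.2852, 0.1607] [326.0, 258.0]
tcp [0.5921 0.2807 0.1464] cam [ 0.869 -0.552  0.685] t 7.3333
drill_large_nose 0.92 [0.5961, 0.2793, 0.1638] [412.0, 133.0]
pocket_large_mouth 0.8 [0.5912, 0.2798, 0.0441] [403.0, 167.0]
```

View pics/pair_large.png

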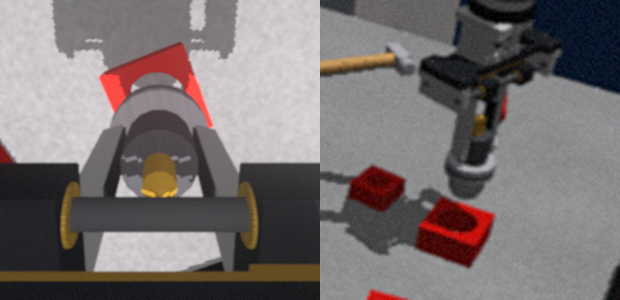

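Request:
step_arm --series '[[[30, 0.001, -0.0016, 0.02, 0, 0, 0], [30, 0, 0, 0.02, 0, 0, 0], [30, 0, 0, 0.013, 0, 0, 0], [30, 0, 0, 0.008, 0, 0, 0], [30, 0, 0, 0.006, 0, 0, 0], [30, 0, 0, 0.004, 0, 0, 0], [30, 0, 0, 0, 0, 0, 0], [30, 0, 0, 0, 0, 0, 0]]]'

```text
clock: 8.15
tool_pos: [0.5924, 0.2808, 0.0951]
tool_rot: [0.0, 0.147, 0.989, 0.0]
contact_force: [-0.2, 0.6, -7.1]
grip_width: 0.0397
grip_force: 45.0
```

Request:
step_arm --series '[[[30, 0, 0, 0.006, 0, 0, 0], [30, 0, 0, 0.006, 0, 0, 0], [30, 0, 0, 0.006, 0, 0, 0], [30, 0, 0, 0.005, 0, 0, 0], [30, 0, 0, 0.004, 0, 0, 0], [30, 0, 0, 0.003, 0, 0, 0], [30, 0, 0, 0.001, 0, 0, 0], [30, 0, 0, 0, 0, 0, 0]]]'

```text
clock: 8.82
tool_pos: [0.5919, 0.2806, 0.0709]
tool_rot: [-0.0, 0.147, 0.989, -0.0]
contact_force: [-0.4, -0.4, -7.8]
grip_width: 0.0393
grip_force: 45.0
```

Request:
step_arm --series '[[[30, 0, 0, 0.002, 0, 0, 0], [30, 0, 0, 0.0015, 0, 0, 0], [30, 0, 0, 0.001, 0, 0, 0], [30, 0, 0, 0, 0, 0, 0], [30, 0, 0, 0, 0, 0, 0]]]'

```text
clock: 9.23
tool_pos: [0.592, 0.2807, 0.0679]
tool_rot: [0.0, 0.147, 0.989, 0.0]
contact_force: [0.8, -1.0, -7.6]
grip_width: 0.0392
grip_force: 45.0
```

Request:
step_arm --series '[[[30, 0, 0, 0.001, 0, 0, 0], [30, 0, 0, 0.001, 0, 0, 0], [30, 0, 0, 0, 0, 0, 0], [30, 0, 0, 0, 0, 0, 0]]]'

```text
clock: 9.57
tool_pos: [0.592, 0.2807, 0.0663]
tool_rot: [-0.0, 0.147, 0.989, 0.0]
contact_force: [-0.3, 0.2, -7.4]
grip_width: 0.0394
grip_force: 45.0
```

Request:
step_arm --series '[[[30, 0, 0, 0.001, 0, 0, 0], [30, 0, 0, 0.001, 0, 0, 0], [30, 0, 0, 0, 0, 0, 0], [30, 0, 0, 0, 0, 0, 0]]]'

```text
clock: 9.9
tool_pos: [0.5923, 0.2807, 0.0661]
tool_rot: [0.0, 0.147, 0.989, 0.0]
contact_force: [-2.2, -1.4, -0.4]
grip_width: 0.0396
grip_force: 45.0
```

Request:
step_arm --series '[[[75, 0, 0, 0, 0, 0, 0], [75, 0, 0, 0, 0, 0, 0], [75, 0, 0, 0, 0, 0, 0], [75, 0, 0, 0, 0, 0, 0], [75, 0, 0, -0.02, 0, 0, 0], [75, 0, 0, -0.04, 0, 0, 0], [75, 0, 0, -0.05, 0, 0, 0], [75, 0, 0, -0.055, 0, 0, 0]]]'

```text
clock: 10.57
tool_pos: [0.5912, 0.2804, 0.1882]
tool_rot: [-0.002, 0.147, 0.989, -0.001]
contact_force: [-0.1, -0.1, -0.0]
grip_width: 0.0704
grip_force: 0.0
```

```bash
python3 -c "
from h import *
for c in ['wrist','scene']: look(None,['drill_large_nose','pocket_large_mouth'],c)
print(readout.get_state())"
```

```text
tcp [0.5954 0.282  0.2009] cam [0.525 0.301 0.367] t 10.6167
drill_large_nose 0.85 [0.5958, 0.2813, 0.0847] [321.0, 203.0]
tcp [0.5933 0.2812 0.1915] cam [ 0.869 -0.552  0.685] t 10.7667
drill_large_nose 0.89 [0.5933, 0.2815, 0.0854] [406.0, 156.0]
pocket_large_mouth 0.87 [0.5907, 0.2815, 0.046] [403.0, 166.0]
pocket_large_mouth 0.22 [0.4489, 0.3156, 0.0285] [366.0, 150.0]
{'clock': 10.8667, 'joints': array([ 3.56202859e-01,  3.27960656e-01,  1.12213408e+00,  9.79080593e-05,
        1.69337259e+00, -9.19846136e-01]), 'dq': array([-0.00047591,  0.01715999,  0.02590521, -0.00136131,  0.00248405,
       -0.00081655]), 'effort': array([ 3.62107262e-02, -4.58200336e+01, -3.15095866e+01,  3.49020981e-02,
        5.82958991e-02,  3.37039983e-04]), 'tool_pos': array([0.59156706, 0.28053389, 0.18724739]), 'tool_rot': array([-8.44426097e-04,  1.46834836e-01,  9.89160578e-01, -4.09761826e-04]), 'contact_force': array([-0.52453694, -0.50790659, -1.15837775]), 'ft_torque': array([-0.00923674,  0.00504736,  0.01465841]), 'grip_force': 0.0, 'grip_width': 0.0707028425218589}
```

Request:
step_arm --series '[[[70, -0.0028, -0.0488, 0, 0, 0, 0], [70, -0.0028, -0.0488, 0, 0, 0, 0], [70, -0.0028, -0.0488, 0, 0, 0, 0], [70, -0.0028, -0.0488, 0, 0, 0, 0], [70, -0.0028, -0.0488, 0, 0, 0, 0], [70, -0.0028, -0.0488, 0, 0, 0, 0], [70, -0.0028, -0.0488, 0, 0, 0, 0], [70, -0.0028, -0.0488, 0, 0, 0, 0]]]'

```text
clock: 11.53
tool_pos: [0.5212, -0.0058, 0.186]
tool_rot: [-0.002, 0.147, 0.989, -0.0]
contact_force: [1.3, -0.4, -0.1]
grip_width: 0.0659
grip_force: 0.0
```

Request:
step_arm --series '[[[70, -0.0028, -0.0488, 0, 0, 0, 0], [70, -0.0028, -0.0488, 0, 0, 0, 0], [70, -0.0028, -0.0488, 0, 0, 0, 0], [70, -0.0028, -0.0488, 0, 0, 0, 0], [70, -0.0028, -0.0488, 0, 0, 0, 0], [70, -0.0028, -0.0488, 0, 0, 0, 0], [70, -0.0028, -0.0488, 0, 0, 0, 0], [70, -0.0028, -0.0488, 0, 0, 0, 0]]]'

```text
clock: 12.2
tool_pos: [0.4524, -0.2904, 0.1861]
tool_rot: [-0.002, 0.147, 0.989, 0.001]
contact_force: [0.8, -1.3, 0.8]
grip_width: 0.0658
grip_force: 0.0
```

Request:
step_arm --series '[[[70, 0, 0, 0, 0, 0, 0], [70, 0, 0, 0, 0, 0, 0]]]'

```text
clock: 12.37
tool_pos: [0.4526, -0.2902, 0.1859]
tool_rot: [-0.002, 0.149, 0.989, 0.001]
contact_force: [-0.2, 0.1, -0.4]
grip_width: 0.0652
grip_force: 0.0
```

```bash
python3 -c "
from h import *
f=look('w3.png',['drill_medium_nose','drill_small_nose'])
print(readout.get_state()['tool_rot'],readout.get_state()['tool_pos'])
"
```

```text
tcp [ 0.4532 -0.289   0.1864] cam [ 0.387 -0.27   0.365] t 12.4167
drill_medium_nose 0.81 [0.4522, -0.2898, 0.0674] [319.0, 194.0]
drill_medium_nose 0.7 [0.3632, -0.3487, 0.0683] [227.0, 121.0]
drill_medium_nose 0.6 [0.4376, -0.1955, 0.067] [412.0, 150.0]
[-9.07174999e-04  1.46251727e-01  9.89246559e-01  9.24366856e-04] [ 0.45398958 -0.28799268  0.18735501]
```

View pics/w3.png

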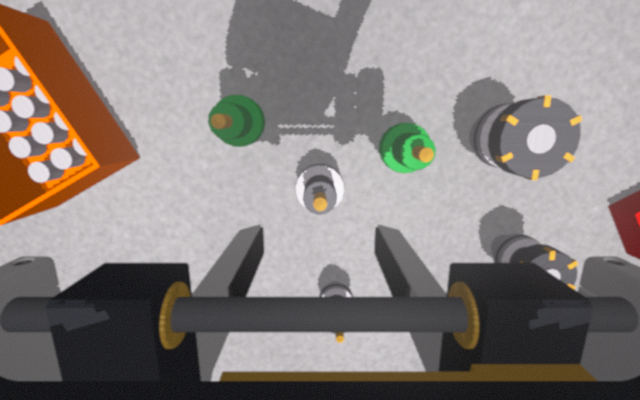

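The wrist view shows the grey medium holder centred between the fingers at (320,188), with the greens at (237,120) and (408,148) clear of them. Descending.

Request:
step_arm --series '[[[70, 0, 0, 0.035, 0, 0, 0], [70, 0, 0, 0.035, 0, 0, 0], [70, 0, 0, 0.035, 0, 0, 0], [70, 0, 0, 0.03, 0, 0, 0], [70, 0, 0, 0.025, 0, 0, 0], [70, 0, 0, 0.022, 0, 0, 0], [70, 0, 0, 0, 0, 0, 0], [70, 0, 0, 0, 0, 0, 0]]]' --force 40

```text
clock: 13.18
tool_pos: [0.4539, -0.2875, 0.0512]
tool_rot: [-0.001, 0.146, 0.989, 0.001]
contact_force: [-0.7, -0.5, 0.6]
grip_width: 0.066
grip_force: 0.0
```

Request:
step_arm --series '[[[22, 0, 0, 0, 0, 0, 0], [22, 0, 0, 0, 0, 0, 0], [22, 0, 0, 0, 0, 0, 0], [22, 0, 0, 0, 0, 0, 0], [22, 0, 0, 0, 0, 0, 0], [22, 0, 0, 0, 0, 0, 0], [22, 0, 0, 0, 0, 0, 0], [22, 0, 0, 0, 0, 0, 0]]]'

```text
clock: 13.85
tool_pos: [0.4543, -0.2897, 0.0527]
tool_rot: [0.0, 0.147, 0.989, -0.0]
contact_force: [-0.4, 0.2, 2.9]
grip_width: 0.0313
grip_force: 40.0
```

Request:
step_arm --series '[[[22, 0, 0, -0.02, 0, 0, 0], [22, 0, 0, -0.03, 0, 0, 0], [22, 0, 0, -0.04, 0, 0, 0], [22, 0, 0, -0.045, 0, 0, 0], [22, 0, 0, -0.038, 0, 0, 0], [22, 0, 0, 0, 0, 0, 0]]]'

```text
clock: 14.35
tool_pos: [0.4564, -0.2913, 0.188]
tool_rot: [0.005, 0.147, 0.989, -0.003]
contact_force: [1.4, -0.5, -2.7]
grip_width: 0.0315
grip_force: 40.0
```

Request:
step_arm --series '[[[22, -0.0046, 0.0432, 0, 0, 0, 0], [22, -0.0046, 0.0432, 0, 0, 0, 0], [22, -0.0046, 0.0432, 0, 0, 0, 0], [22, -0.0046, 0.0432, 0, 0, 0, 0], [22, -0.0046, 0.0432, 0, 0, 0, 0], [22, -0.0046, 0.0432, 0, 0, 0, 0], [22, -0.0046, 0.0432, 0, 0, 0, 0], [22, -0.0046, 0.0432, 0, 0, 0, 0]]]'

```text
clock: 15.02
tool_pos: [0.5548, -0.0476, 0.1783]
tool_rot: [-0.003, 0.147, 0.989, 0.0]
contact_force: [0.5, -0.6, -4.5]
grip_width: 0.0312
grip_force: 40.0
```

Request:
step_arm --series '[[[22, -0.0046, 0.0432, 0, 0, 0, 0], [22, -0.0046, 0.0432, 0, 0, 0, 0], [22, -0.0046, 0.0432, 0, 0, 0, 0], [22, -0.0046, 0.0432, 0, 0, 0, 0], [22, 0, 0, 0.03, 0, 0, 0], [22, 0, 0, 0.03, 0, 0, 0], [22, 0, 0, 0, 0, 0, 0], [22, 0, 0, 0, 0, 0, 0]]]'

```text
clock: 15.68
tool_pos: [0.604, 0.0706, 0.1321]
tool_rot: [-0.005, 0.147, 0.989, -0.001]
contact_force: [0.2, 0.2, -3.4]
grip_width: 0.0311
grip_force: 40.0
```

```bash
python3 cmp.py medium; python3 -c "
from h import *
look(None,['pocket_medium_mouth'],'top');print(readout.get_state()['tool_pos'])"
```

```text
tcp [0.6055 0.0704 0.1347] cam [0.539 0.091 0.312] t 15.7333
tcp [0.6075 0.0701 0.1384] cam [ 0.869 -0.552  0.685] t 15.8833
drill_medium_nose 0.77 [0.3656, -0.3458, 0.0686] [174.0, 268.0]
drill_medium_nose 0.73 [0.603, 0.0709, 0.1513] [376.0, 177.0]
drill_medium_nose 0.71 [0.437, -0.1906, 0.0684] [251.0, 237.0]
pocket_medium_mouth 0.64 [0.6058, 0.0719, 0.0367] [372.0, 212.0]
pocket_medium_mouth 0.4 [0.5847, -0.3095, 0.0602] [266.0, 313.0]
tcp [0.6072 0.0703 0.1381] cam [ 0.344 -0.026  0.971] t 16.0833
pocket_medium_mouth 0.51 [0.6111, 0.0738, 0.0334] [283.0, 147.0]
[0.60701541 0.07036965 0.13785683]
```

View pics/pair_medium.png

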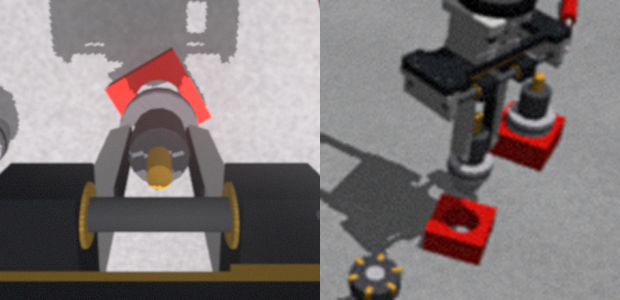

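Request:
step_arm --series '[[[22, -0.0007, 0.0023, 0.02, 0, 0, 0], [22, 0, 0, 0.02, 0, 0, 0], [22, 0, 0, 0.015, 0, 0, 0], [22, 0, 0, 0.01, 0, 0, 0], [22, 0, 0, 0.008, 0, 0, 0], [22, 0, 0, 0.006, 0, 0, 0], [22, 0, 0, 0, 0, 0, 0], [22, 0, 0, 0, 0, 0, 0]]]'

```text
clock: 16.8
tool_pos: [0.6078, 0.0721, 0.0778]
tool_rot: [0.0, 0.147, 0.989, 0.0]
contact_force: [0.2, 0.6, -4.0]
grip_width: 0.0313
grip_force: 40.0
```

Request:
step_arm --series '[[[22, 0, 0, 0.005, 0, 0, 0], [22, 0, 0, 0.005, 0, 0, 0], [22, 0, 0, 0.005, 0, 0, 0], [22, 0, 0, 0.003, 0, 0, 0], [22, 0, 0, 0.002, 0, 0, 0], [22, 0, 0, 0.001, 0, 0, 0], [22, 0, 0, 0, 0, 0, 0], [22, 0, 0, 0, 0, 0, 0]]]'

```text
clock: 17.47
tool_pos: [0.6076, 0.0719, 0.0618]
tool_rot: [-0.0, 0.147, 0.989, -0.0]
contact_force: [0.3, -1.0, -3.4]
grip_width: 0.0316
grip_force: 40.0
```

Request:
step_arm --series '[[[22, 0, 0, 0.001, 0, 0, 0], [22, 0, 0, 0.001, 0, 0, 0], [22, 0, 0, 0, 0, 0, 0], [22, 0, 0, 0, 0, 0, 0]]]'

```text
clock: 17.8
tool_pos: [0.6077, 0.0718, 0.0617]
tool_rot: [0.0, 0.147, 0.989, -0.0]
contact_force: [-4.4, -2.9, 5.1]
grip_width: 0.031
grip_force: 40.0
```

Request:
step_arm --series '[[[65, 0, 0, 0, 0, 0, 0], [65, 0, 0, 0, 0, 0, 0], [65, 0, 0, 0, 0, 0, 0], [65, 0, 0, 0, 0, 0, 0], [65, 0, 0, -0.02, 0, 0, 0], [65, 0, 0, -0.045, 0, 0, 0], [65, 0, 0, -0.053, 0, 0, 0], [65, 0, 0, -0.053, 0, 0, 0]]]'

```text
clock: 18.47
tool_pos: [0.607, 0.0725, 0.1886]
tool_rot: [-0.001, 0.147, 0.989, 0.0]
contact_force: [1.3, 0.5, 0.3]
grip_width: 0.061
grip_force: 0.0
```

Request:
step_arm --series '[[[65, -0.0102, -0.0411, 0, 0, 0, 0], [65, -0.0102, -0.0411, 0, 0, 0, 0], [65, -0.0102, -0.0411, 0, 0, 0, 0], [65, -0.0102, -0.0411, 0, 0, 0, 0], [65, -0.0102, -0.0411, 0, 0, 0, 0], [65, -0.0102, -0.0411, 0, 0, 0, 0], [65, -0.0102, -0.0411, 0, 0, 0, 0], [65, -0.0102, -0.0411, 0, 0, 0, 0]]]'

```text
clock: 19.13
tool_pos: [0.5946, -0.1829, 0.1884]
tool_rot: [0.0, 0.147, 0.989, 0.0]
contact_force: [-0.2, 0.2, 0.2]
grip_width: 0.0612
grip_force: 0.0
```

Request:
step_arm --series '[[[65, -0.0102, -0.0411, 0, 0, 0, 0], [65, -0.0102, -0.0411, 0, 0, 0, 0], [65, -0.0102, -0.0411, 0, 0, 0, 0], [65, -0.0102, -0.0411, 0, 0, 0, 0], [65, 0, 0, 0, 0, 0, 0], [65, 0, 0, 0, 0, 0, 0], [65, 0, 0, 0, 0, 0, 0]]]'

```text
clock: 19.72
tool_pos: [0.5882, -0.308, 0.1881]
tool_rot: [-0.0, 0.147, 0.989, 0.001]
contact_force: [-0.2, -0.2, -0.1]
grip_width: 0.0611
grip_force: 0.0
```

```bash
python3 -c "
from h import *
look('w4.png',['drill_small_nose'])
look('s4.png',['drill_medium_nose','pocket_medium_mouth','pocket_small_mouth'],'scene')
look(None,['drill_medium_nose','pocket_small_mouth'],'top')
print(readout.get_state()['tool_pos'])
a,b=cv2.imread('pics/w4.png'),cv2.imread('pics/s4.png')
cv2.imwrite('pics/p4.png',np.hstack([a[80:400,160:480],b[130:290,240:400].repeat(2,0).repeat(2,1)]))"
```

```text
tcp [ 0.5884 -0.3074  0.1884] cam [ 0.522 -0.288  0.367] t 19.7667
drill_small_nose 0.76 [0.5938, -0.3108, 0.0615] [317.0, 198.0]
tcp [ 0.5885 -0.307   0.1888] cam [ 0.869 -0.552  0.685] t 19.8667
drill_medium_nose 0.97 [0.3642, -0.3476, 0.0691] [173.0, 268.0]
drill_medium_nose 0.91 [0.4412, -0.1936, 0.0662] [252.0, 239.0]
drill_medium_nose 0.6 [0.6068, 0.074, 0.0747] [374.0, 201.0]
pocket_medium_mouth 0.69 [0.6016, 0.0703, 0.0344] [370.0, 212.0]
pocket_medium_mouth 0.33 [0.451, -0.0993, 0.0453] [282.0, 223.0]
pocket_small_mouth 0.93 [0.4504, 0.3192, 0.0288] [367.0, 149.0]
tcp [ 0.5883 -0.3076  0.1889] cam [ 0.344 -0.026  0.971] t 20.0667
drill_medium_nose 0.88 [0.6061, 0.0739, 0.0802] [281.0, 143.0]
drill_medium_nose 0.79 [0.4369, -0.1915, 0.0669] [412.0, 222.0]
pocket_small_mouth 0.63 [0.4559, 0.3175, 0.0315] [171.0, 220.0]
[ 0.5881749  -0.30798295  0.18876805]
```

View pics/p4.png

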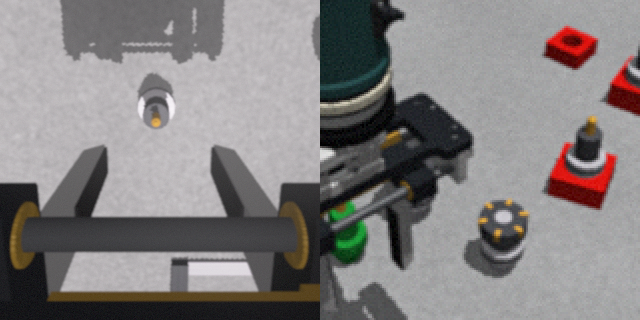

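The medium is seated in its pocket with its flange on the block, and the small drill is centred under the fingers at crop px (155,108). Descending.

Request:
step_arm --series '[[[65, -0.002, -0.001, 0.035, 0, 0, 0], [65, 0, 0, 0.035, 0, 0, 0], [65, 0, 0, 0.035, 0, 0, 0], [65, 0, 0, 0.035, 0, 0, 0], [65, 0, 0, 0.03, 0, 0, 0], [65, 0, 0, 0.024, 0, 0, 0], [65, 0, 0, 0, 0, 0, 0], [65, 0, 0, 0, 0, 0, 0]]]' --force 30

```text
clock: 20.83
tool_pos: [0.5885, -0.3091, 0.0419]
tool_rot: [-0.001, 0.147, 0.989, 0.001]
contact_force: [-0.3, -0.7, -0.0]
grip_width: 0.0612
grip_force: 0.0
```

Request:
step_arm --series '[[[16, 0, 0, 0, 0, 0, 0], [16, 0, 0, 0, 0, 0, 0], [16, 0, 0, 0, 0, 0, 0], [16, 0, 0, 0, 0, 0, 0], [16, 0, 0, 0, 0, 0, 0], [16, 0, 0, 0, 0, 0, 0], [16, 0, 0, 0, 0, 0, 0], [16, 0, 0, 0, 0, 0, 0]]]'

```text
clock: 21.5
tool_pos: [0.5895, -0.31, 0.0438]
tool_rot: [0.0, 0.147, 0.989, -0.0]
contact_force: [-0.5, -0.2, 1.9]
grip_width: 0.0256
grip_force: 29.9
```

Request:
step_arm --series '[[[16, 0, 0, -0.02, 0, 0, 0], [16, 0, 0, -0.035, 0, 0, 0], [16, 0, 0, -0.045, 0, 0, 0], [16, 0, 0, -0.05, 0, 0, 0], [16, 0, 0, -0.045, 0, 0, 0], [16, 0, 0, -0.018, 0, 0, 0], [16, 0, 0, 0, 0, 0, 0]]]'

```text
clock: 22.08
tool_pos: [0.5909, -0.3106, 0.2081]
tool_rot: [0.004, 0.147, 0.989, -0.002]
contact_force: [-0.1, -0.7, -1.4]
grip_width: 0.0252
grip_force: 29.9
```

Request:
step_arm --series '[[[16, 0.0231, 0.0414, 0, 0, 0, 0], [16, 0.0231, 0.0414, 0, 0, 0, 0], [16, 0.0231, 0.0414, 0, 0, 0, 0], [16, 0.0231, 0.0414, 0, 0, 0, 0], [16, 0.0231, 0.0414, 0, 0, 0, 0], [16, 0.0231, 0.0414, 0, 0, 0, 0], [16, 0.0231, 0.0414, 0, 0, 0, 0], [16, 0.0231, 0.0414, 0, 0, 0, 0]]]'

```text
clock: 22.75
tool_pos: [0.5267, -0.0298, 0.1995]
tool_rot: [-0.003, 0.147, 0.989, 0.0]
contact_force: [0.3, -0.1, -2.4]
grip_width: 0.0256
grip_force: 29.9
```

Request:
step_arm --series '[[[16, 0.0231, 0.0414, 0, 0, 0, 0], [16, 0.0231, 0.0414, 0, 0, 0, 0], [16, 0.0231, 0.0414, 0, 0, 0, 0], [16, 0.0231, 0.0414, 0, 0, 0, 0], [16, 0.0231, 0.0414, 0, 0, 0, 0], [16, 0.0231, 0.0414, 0, 0, 0, 0], [16, 0.0231, 0.0414, 0, 0, 0, 0], [16, 0.0231, 0.0414, 0, 0, 0, 0]]]'

```text
clock: 23.42
tool_pos: [0.4663, 0.2474, 0.1997]
tool_rot: [-0.002, 0.147, 0.989, -0.001]
contact_force: [0.1, -0.2, -2.3]
grip_width: 0.0252
grip_force: 29.9
```

Request:
step_arm --series '[[[16, 0.0231, 0.0414, 0, 0, 0, 0], [16, 0.0231, 0.0414, 0, 0, 0, 0], [16, 0, 0, 0.03, 0, 0, 0], [16, 0, 0, 0.03, 0, 0, 0], [16, 0, 0, 0.03, 0, 0, 0], [16, 0, 0, 0, 0, 0, 0], [16, 0, 0, 0, 0, 0, 0], [16, 0, 0, 0, 0, 0, 0]]]'

```text
clock: 24.08
tool_pos: [0.4531, 0.3155, 0.1351]
tool_rot: [-0.0, 0.147, 0.989, -0.0]
contact_force: [0.1, 0.3, -3.0]
grip_width: 0.0256
grip_force: 29.9
```

```bash
python3 cmp.py small; python3 -c "
from h import *
look(None,['drill_small_nose','pocket_small_mouth'],'top');print(readout.get_state()['tool_pos'])"
```

```text
tcp [0.4538 0.3158 0.1363] cam [0.387 0.336 0.314] t 24.1333
drill_small_nose 0.96 [0.4521, 0.3163, 0.1527] [319.0, 249.0]
tcp [0.4541 0.316  0.1371] cam [ 0.869 -0.552  0.685] t 24.2833
drill_small_nose 0.57 [0.4495, 0.3159, 0.1576] [370.0, 113.0]
pocket_small_mouth 0.68 [0.4483, 0.3151, 0.0261] [365.0, 150.0]
tcp [0.4536 0.3158 0.1361] cam [ 0.344 -0.026  0.971] t 24.4833
pocket_small_mouth 0.67 [0.4546, 0.3188, 0.0297] [171.0, 221.0]
[0.45335826 0.31576439 0.13572896]
```

View pics/pair_small.png

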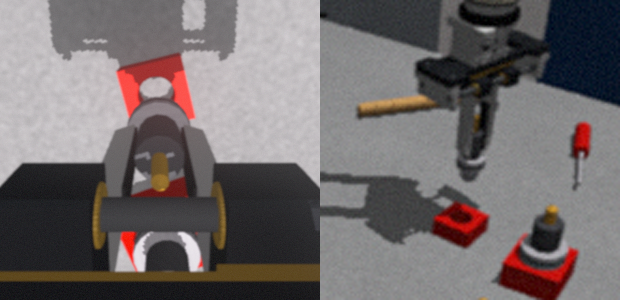

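Request:
step_arm --series '[[[16, 0.001, 0.0013, 0.025, 0, 0, 0], [16, 0, 0, 0.025, 0, 0, 0], [16, 0, 0, 0.018, 0, 0, 0], [16, 0, 0, 0.012, 0, 0, 0], [16, 0, 0, 0.008, 0, 0, 0], [16, 0, 0, 0.006, 0, 0, 0], [16, 0, 0, 0, 0, 0, 0], [16, 0, 0, 0, 0, 0, 0]]]'

```text
clock: 25.25
tool_pos: [0.4532, 0.3171, 0.0654]
tool_rot: [0.0, 0.147, 0.989, 0.0]
contact_force: [1.0, 0.2, -2.5]
grip_width: 0.0257
grip_force: 29.9
```

Request:
step_arm --series '[[[16, 0, 0, 0.005, 0, 0, 0], [16, 0, 0, 0.004, 0, 0, 0], [16, 0, 0, 0.004, 0, 0, 0], [16, 0, 0, 0.002, 0, 0, 0], [16, 0, 0, 0.001, 0, 0, 0], [16, 0, 0, 0.001, 0, 0, 0], [16, 0, 0, 0, 0, 0, 0], [16, 0, 0, 0, 0, 0, 0]]]'

```text
clock: 25.92
tool_pos: [0.4526, 0.3167, 0.0519]
tool_rot: [-0.0, 0.147, 0.989, -0.0]
contact_force: [-0.9, -1.5, -2.6]
grip_width: 0.0256
grip_force: 30.0
```

Request:
step_arm --series '[[[16, 0, 0, 0.001, 0, 0, 0], [16, 0, 0, 0.001, 0, 0, 0], [16, 0, 0, 0, 0, 0, 0], [16, 0, 0, 0, 0, 0, 0]]]'

```text
clock: 26.25
tool_pos: [0.4527, 0.3167, 0.0518]
tool_rot: [0.0, 0.147, 0.989, -0.0]
contact_force: [-4.1, -4.2, 4.7]
grip_width: 0.0255
grip_force: 30.0
```

Contact shows it is seated. Release, rise and check.

Request:
step_arm --series '[[[65, 0, 0, 0, 0, 0, 0], [65, 0, 0, 0, 0, 0, 0], [65, 0, 0, 0, 0, 0, 0], [65, 0, 0, 0, 0, 0, 0], [65, 0, 0, -0.02, 0, 0, 0], [65, 0, 0, -0.045, 0, 0, 0], [65, 0, 0, -0.053, 0, 0, 0], [65, 0, 0, -0.053, 0, 0, 0]]]'

```text
clock: 26.92
tool_pos: [0.4523, 0.3168, 0.1793]
tool_rot: [-0.001, 0.147, 0.989, -0.0]
contact_force: [1.6, -0.5, 0.2]
grip_width: 0.0615
grip_force: 0.0
```

Request:
step_arm --series '[[[65, 0.04, 0, -0.02, 0, 0, 0], [65, 0.04, 0, -0.02, 0, 0, 0], [65, 0.04, 0, -0.02, 0, 0, 0], [65, 0.04, 0, -0.02, 0, 0, 0], [65, 0, 0, 0, 0, 0, 0], [65, 0, 0, 0, 0, 0, 0]]]'

```text
clock: 27.42
tool_pos: [0.3377, 0.3528, 0.2405]
tool_rot: [0.002, 0.146, 0.989, 0.002]
contact_force: [0.8, -0.2, -0.2]
grip_width: 0.0613
grip_force: 0.0
```

```bash
python3 -c "
from h import *
look('s5.png',N,'scene')
look(None,N,'top')
b=cv2.imread('pics/s5.png')
cv2.imwrite('pics/p5.png',cv2.resize(b[110:330,220:460],None,fx=2.5,fy=2.5,interpolation=cv2.INTER_CUBIC))"
```

```text
tcp [0.3382 0.3521 0.2391] cam [ 0.869 -0.552  0.685] t 27.4667
drill_small_nose 0.79 [0.4479, 0.3176, 0.0666] [367.0, 139.0]
drill_medium_nose 0.7 [0.6054, 0.0734, 0.0765] [374.0, 200.0]
drill_medium_nose 0.69 [0.365, -0.3455, 0.0703] [174.0, 267.0]
drill_medium_nose 0.63 [0.4401, -0.192, 0.0695] [252.0, 238.0]
drill_large_nose 0.96 [0.5935, 0.2809, 0.0849] [406.0, 156.0]
pocket_small_mouth 0.78 [0.4475, 0.3161, 0.0259] [365.0, 150.0]
pocket_medium_mouth 0.73 [0.6021, 0.0708, 0.0358] [371.0, 212.0]
pocket_medium_mouth 0.4 [0.5915, 0.2803, 0.0901] [405.0, 154.0]
pocket_large_mouth 0.95 [0.5918, 0.2783, 0.0453] [403.0, 167.0]
mill_medium_mid 0.9 [0.5944, -0.0976, 0.0408] [332.0, 251.0]
mill_medium_mid 0.52 [0.5927, 0.2837, 0.088] [406.0, 155.0]
mill_large_mid 0.96 [0.454, -0.0978, 0.0453] [284.0, 223.0]
tcp [0.3383 0.3515 0.2384] cam [ 0.344 -0.026  0.971] t 27.9167
drill_small_nose 0.58 [0.4531, 0.3226, 0.0705] [162.0, 219.0]
drill_medium_nose 0.84 [0.6076, 0.0738, 0.081] [281.0, 143.0]
drill_medium_nose 0.6 [0.4399, -0.1924, 0.0687] [413.0, 221.0]
drill_medium_nose 0.57 [0.366, -0.3435, 0.069] [491.0, 256.0]
drill_large_nose 0.62 [0.5971, 0.2801, 0.0885] [182.0, 149.0]
pocket_small_mouth 0.95 [0.4559, 0.3175, 0.0267] [172.0, 220.0]
pocket_medium_mouth 0.68 [0.6088, 0.0741, 0.0338] [283.0, 148.0]
pocket_large_mouth 0.7 [0.5945, 0.2796, 0.0376] [190.0, 157.0]
mill_medium_mid 0.82 [0.5962, -0.0994, 0.0398] [363.0, 151.0]
mill_medium_mid 0.32 [0.5968, 0.2786, 0.0429] [189.0, 155.0]
mill_large_mid 0.56 [0.4561, -0.0993, 0.0422] [366.0, 215.0]
```

View pics/p5.png

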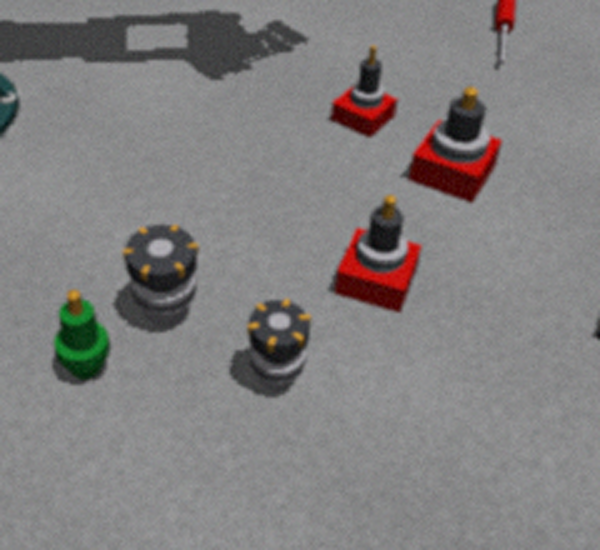

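The picture shows all three holders upright with their flanges on the blocks, at crop px (370,95), (463,140) and (383,250). The mills at (160,265) and (278,340) have not moved.

```bash
python3 -c "
from station import hand_in
print(hand_in())"
```

```text
the job is handed in; nothing more can be done
None
```

I handed the job in at about 28 s of the 109 s limit, with all three drill holders seated upright in their matching pockets and both mills unmoved in the last camera check; the hand-in call returned no verdict.

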